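Load the flanged shaft in the hinged drill jig and shut it

ROBOT

A 6-joint arm with a two-finger parallel gripper is mounted at the origin on the work surface. World frame = base frame: x ahead of the robot, y to its left, z up, the work surface at z = 0. Lengths are in m, angles in rad, forces in N, time in s.
With the tool pointing down it reaches from about 0.25 to 0.725 m from the base axis. Payload 4 kg.
Tool frame: the origin (TCP) lies at the very end of the fingers, on their centre line; the grasp point (between the pads) lies 19 mm behind it; x points along the fingers, z is the direction in which the jaws open and shut, and the axes are right-handed (so a half turn about x gives the same grasp; the last joint's range is limited). The gripper opens to 85 mm and grips with 20 to 120 N. Pads are 22 mm wide; open, the fingers measure 114 mm over their backs; the gripper's body (76 mm by 85 mm) begins 54 mm behind the grasp point. The pads swing forward as they close: fully open they stand 13 mm farther back than shut.
Start: joints at [1.152, 0.241, 0.005, 1.335, 0, 1.571], TCP at [0.203, 0.457, 0.231] pointing down, gripper open.
Joint ranges: [-2.72, 2.72], [-1.05, 1.87], [-1.09, 1.28], [-1.99, 2.15], [-1.42, 1.44], [-3.14, 3.14]. Speed limits (rad/s): [2.79, 2.79, 3.14, 3.14, 3.14, 3.14].

INTERFACE

Orientations are given as a 3x3 rotation matrix whose columns are the frame's x, y, z axes.
In Python, from rig import r gives the robot as it stands. The module is installed in compiled form; this text tells all that it offers.
- The arm moves only by the tool drive_tool, never from a script. Its argument "plan" is a list of rows, each a list of 7 numbers: the turn, a rotation vector about the tool's x, y, z in degrees, then the shift along the tool's x, y, z in mm, then the opening, from -1 (shut) to 1 (fully open). In form: [[rx, ry, rz, tx, ty, tz, hand], ...]. A call has 1 to 12 rows; each row shifts and turns the commanded pose from where the row before left it, along the tool's axes as they then stand; what a row does not reach is not made up. A row lasts 1/10 s, in which the tool goes at most 50 mm and 8.59 degrees, less where a joint would pass 70% of its speed; a pose out of reach is approached as far as the arm can. A call is refused whole if a number of a shift passes 50 or a number of a turn 8.59, either way. A call with a gripper value outside its range is refused whole. The fingers move at their own pace and stop on an object; "grip_force" is the grip in N (left out, the last holds). Time passes only in rows, so rows that do not move let the fingers close. It gives the time, the measured TCP pose, the force and the opening at its end, in the units of the state.
- r.read_state(): the state, without advancing time (a new reading comes with each control period).
- r.grab_frame(name): name is "scene" or "top" or "wrist"; returns (picture, depth): 420x560x3 uint8, red, green, blue; 420x560 float32, m along the optical axis (not along the pixel's ray), 0 where there is no reading.
- r.camera_info(name): a dict with "intrinsics" (3x3 intrinsics, pixels), "R" (3x3) and "t" (3): a world point X has camera coordinates R X + t. Camera axes: x right, y down, z forward; pixel columns grow to the right and rows downward; lengths in m; the calibration is good to about 2 mm. A picture is of the moment at which its call begins: read the wrist's pose just before it. camera_info takes no time and is no camera call; for the wrist camera it gives the pose at the moment of the call.
- r.hand_in(): hands the job in, once; it reports no verdict.
The state is a dict: "clock": time; "qpos": joint angles; "qd": joint speeds; "joint_torque": joint torques, N m; "position": TCP position; "tcp_rot": TCP orientation; "wrist_force": force on the tool from outside, world axes, zero at the start; "torque": the same for the moment, N m; "width": finger opening in m.
Only numpy, scipy, OpenCV 4.12 (cv2) and the standard library are available. Lean on these libraries where they do the work, as an engineer would, in place of code of your own. Each camera call takes 0.05 s, during which the arm holds its last target. There are 200 camera calls.

TASK

Lay the flanged shaft in the open drill jig so that its flange drops fully into the locating slot, then swing the upper shell over and press it down until the two halves meet edge to edge all along. The slot is set by hand for each job, so feel for it. Leave the plain shaft and the other things on the bench where they are.

Things in the scene. Friction and masses are not known exactly. Their poses are not given: they have to be found in the camera images.
- jig: Lower half shell of an aluminium drill jig, fixed to the bench: an open-topped box 140 (x) x 104 (y) x 42 mm high. Origin: centre of its underside; x along the shaft's axis, z up. The rim where the halves meet is at z = 42. Side walls 8 mm thick (88 mm wide inside: do not open the fingers wide in there), end walls 10 mm thick.
- notch (a point): Bottom of the U notch in the jig's -x end wall, at (-65, 0, 27) mm in the jig's frame; there is one like it at x = +65. Each is 34 mm wide and open above. The 30 mm shaft at home in both has its axis at z = 42 in the jig's frame and sticks out at both ends. Axes as the jig's.
- slot_range (a point): Point (-10, 0, 24) mm in the jig's frame, on top of the dark steel bed (60 mm wide) between the end walls. One slot, 16 mm wide and 16 deep, crosses the bed along y. Its middle is set by hand, anywhere within 15 mm of this point along x: unmeasured, so see or feel it. A flange riding on the bed holds the shaft 10 mm too high (axis at z = 52) and the jig cannot shut; over the slot it drops 10 mm.
- hinge_line (a point): Middle of the hinge pin on the lower shell, at (0, 56, 42) mm in the jig's frame; the pin runs along the jig's x, on its +y side. Axes as the jig's.
- upper_shell (a joint): Angle of the upper shell about the hinge, rad: 0 = shut, rims edge to edge; 2.4 to 2.85 at the start (laid open to the jig's +y side). The hinge is stiff: the shell stays wherever it is left, even slightly open; moving it takes about 4 N at the handle. The shell is aluminium, 140 x 104 mm, 36 mm deep (shut, its top is at z = 78), with end notches that clear a seated shaft by 2 mm.
- shell_grip (a point): Centre of the upper shell's T handle: a black bar 18 mm in diameter and 40 mm long, parallel to the hinge, on a 12 mm stem at its middle; 28 mm free between bar and shell. Can be pinched end to end (40 mm). In the shell's frame (origin at hinge_line, axes as the jig's when shut) at (0, -145, 10) mm; when shut at (0, -89, 52) mm in the jig's frame. Turns with the shell.
- flanged_shaft: The work: a turned metal shaft 30 mm in diameter, 200 mm long, with one flange 56 mm in diameter and 12 mm thick; about 440 g. Origin: on its axis, halfway along; x along the axis; the flange's middle is at x = -25 mm. It starts in a wooden V rack, axis 50 mm above the bench, flange end towards the robot; it goes in the jig the same way round, flange end to the jig's -x.
- flange (a point): Middle of the flange, on the shaft's axis. Axes as the shaft's.
- rack_a: Wooden rack under the flanged shaft, fixed, 150 x 70 mm; V blocks at x = -60 and +60 mm, up to 50 mm high, 16 mm thick, and 12 mm base. Origin: centre of its underside.
- rack_b: The same rack under the plain shaft.
- plain_shaft: Bystander: plain shaft, 30 mm in diameter, 190 mm long, no flange; origin on its axis, halfway. Leave alone.
- caliper: Bystander: steel vernier caliper lying flat, 200 x 60 x 8 mm; origin at the middle of its beam, underside.
- hammer: Bystander: hammer lying down, along its x.
- brush: Bystander: hand brush lying down, along its x.
- wood_block: Bystander: wooden block 70 x 110 x 35 mm; origin at the centre of its underside.
- channel: Bystander: offcut of steel channel 120 x 40 x 40 mm; origin at the centre of its underside.
- paste_tin: Bystander: grey can, 60 mm in diameter, 75 mm high; origin at the centre of its underside.
Mind the look-alikes: they are no part of the job. Leave any purple look-alike of the flanged_shaft alone. Of the things that look like the jig, the larger one is meant.

How it is judged:
By the outcome, as a careful person would: the job done as asked, in the order asked, and still so for the second after the job is handed in, with the robot touching nothing.
It also fails if it takes over 72 s, if anything falls off the work surface, if the arm or the gripper's body presses on something with over 40 N, if the wrist force passes 120 N, or if a joint passes its speed limit or range.

## Working session

There is one attempt and no reset: what is moved stays moved. The work goes in short steps, Python scripts to look and compute and a tool call to move; the robot and the scene stay as the last step left them, time stands still between calls to the robot, and variables do not carry over. Pictures are saved under pics/ and viewed, about 8 in all and at most 12, crops included, and the job is handed in when it is done.

Besides the shell and the picture viewer there is one more tool, called after "Emit:" as name(argument=value, ...) on one line, values as JSON. drive_tool: Moves the arm, as the interface text tells. Its arguments: {"type":"object","properties":{"plan":{"type":"array","items":{"type":"array","items":{"type":"number"}}},"grip_force":{"type":"number"}},"required":["plan"]}

```bash
mkdir -p pics
cat > h.py <<'E'
from rig import r
import numpy as np, cv2
def grab(n,save=None):
    ci=r.camera_info(n); p,d=r.grab_frame(n)
    if save: cv2.imwrite('pics/'+save,cv2.cvtColor(p,cv2.COLOR_RGB2BGR))
    return p,d,ci
def cloud(d,ci):
    K=np.array(ci['intrinsics']);R=np.array(ci['R']);t=np.array(ci['t'])
    v,u=np.mgrid[:d.shape[0],:d.shape[1]]
    c=np.stack([(u-K[0,2])/K[0,0]*d,(v-K[1,2])/K[1,1]*d,d],-1)
    w=(c-t)@R
    w[d<=0]=np.nan
    return w
E
python3 - <<'E'
from h import *
for n in('top','scene'):
    p,d,ci=grab(n,n+'0.png'); np.savez('pics/'+n+'0.npz',p=p,w=cloud(d,ci))
    print(n,np.array(ci['R']).round(2).tolist(),np.array(ci['t']).round(3),np.array(ci['intrinsics'])[0,0])
s=r.read_state(); print(s)
E
```

```text
top [[0.02, -1.0, -0.0], [-0.99, -0.02, -0.17], [0.17, 0.0, -0.99]] [-0.007  0.502  1.582] 504.20492430173226
scene [[-0.49, 0.87, 0.01], [0.75, 0.43, -0.51], [-0.45, -0.24, -0.86]] [ 0.24  -0.34   1.708] 474.22829415242535
{'clock': 0.1, 'qpos': array([1.15200262e+00, 2.41356826e-01, 3.87243745e-03, 1.33524157e+00,
       1.92159366e-05, 1.57078377e+00]), 'qd': array([-0.00034569, -0.00161735,  0.00401983, -0.00035322,  0.00069475,
       -0.00084382]), 'joint_torque': array([ 8.22284292e-04, -3.73137689e+01,  2.53010327e+01,  1.08638877e-02,
        4.69320651e-05, -2.74421194e-05]), 'position': array([0.20308972, 0.45626607, 0.23049757]), 'tcp_rot': array([[-8.02256518e-04, -9.13585248e-01,  4.06646470e-01],
       [-1.75505823e-03,  4.06647261e-01,  9.13583562e-01],
       [-9.99998138e-01,  1.92401337e-05, -1.92963072e-03]]), 'wrist_force': array([-0.39475985,  0.77937395, -0.29878328]), 'torque': array([ 0.00553711,  0.01130636, -0.0466065 ]), 'width': 0.08567485936242647}
```

View pics/top0.png

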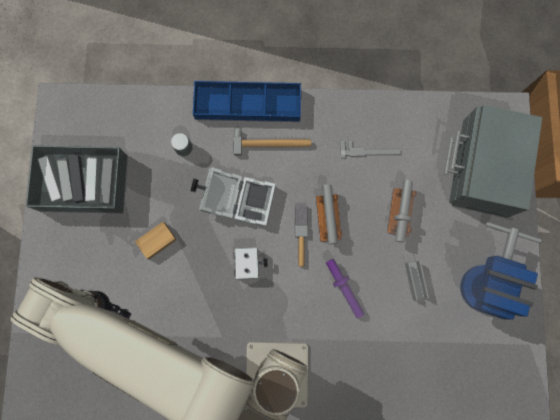

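View pics/scene0.png

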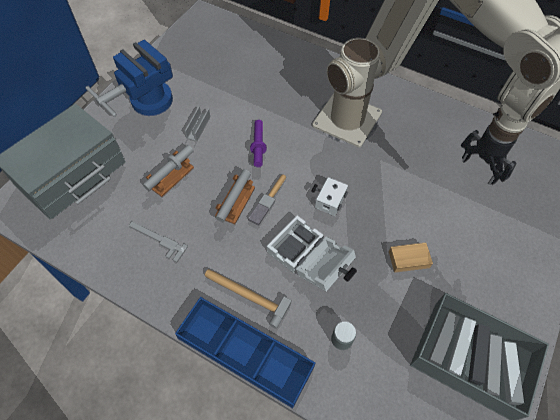

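The open jig is at top px (240,195), and the shut small one at (247,263) is the look-alike. There are two racked shafts, at (328,213) and (403,210). The purple one at (345,288) is a decoy. Next I'll enlarge the candidates to see which shaft has the flange.

Run:
```python
from h import *
z=np.load('pics/top0.npz');p=z['p'];w=z['w']
a=cv2.resize(p[155:255,185:425],None,fx=3.3,fy=3.3,interpolation=cv2.INTER_CUBIC)
s=np.load('pics/scene0.npz')['p']
b=cv2.resize(s[135:295,140:360],None,fx=1.65,fy=1.65,interpolation=cv2.INTER_CUBIC)
a=a[:330]; o=np.zeros((600,800,3),np.uint8); o[:a.shape[0],:min(800,a.shape[1])]=a[:,:800]; o[332:332+b.shape[0],:b.shape[1]]=b[:268]
cv2.imwrite('pics/crop1.png',o[:,:,::-1])
# heights
W=w
for nm,(u0,u1,v0,v1) in dict(A=(312,345,178,248),B=(385,420,175,248)).items():
    q=W[v0:v1,u0:u1]; m=q[...,2]>0.055
    X=q[m]; print(nm,m.sum(),X[:,:].min(0).round(3),X.max(0).round(3))
    X=X[np.isfinite(X).all(1)]
    c=X[:,:2].mean(0);e=np.linalg.svd(X[:,:2]-c)[2][0]; 
    t=(X[:,:2]-c)@e; n=(X[:,:2]-c)@np.array([-e[1],e[0]])
    print(c.round(4),e.round(4),t.min().round(3),t.max().round(3))
    for k in np.arange(-.11,.11,.01):
        s=(t>=k)&(t<k+.01)
        if s.sum(): print(k.round(3),s.sum(),n[s].min().round(3),n[s].max().round(3),X[s,2].max().round(3))
```

```text
A 508 [ 0.407 -0.194  0.055] [ 0.596 -0.126  0.076]
[ 0.5007 -0.1572] [-0.9935 -0.1134] -0.095 0.094
-0.1 15 -0.011 0.015 0.067
-0.09 25 -0.013 0.014 0.075
-0.08 28 -0.013 0.013 0.071
-0.07 25 -0.011 0.025 0.072
-0.06 31 -0.026 0.024 0.073
-0.05 27 -0.026 0.013 0.071
-0.04 28 -0.014 0.015 0.067
-0.03 24 -0.013 0.014 0.073
-0.02 26 -0.013 0.013 0.071
-0.01 25 -0.012 0.014 0.071
-0.0 25 -0.012 0.014 0.071
0.01 27 -0.013 0.012 0.069
0.02 25 -0.012 0.014 0.071
0.03 28 -0.013 0.013 0.068
0.04 25 -0.014 0.012 0.07
0.05 29 -0.012 0.024 0.07
0.06 29 -0.028 0.029 0.076
0.07 27 -0.013 0.013 0.069
0.08 26 -0.012 0.015 0.07
0.09 13 -0.013 0.01 0.07
B 564 [ 0.418 -0.422  0.055] [ 0.617 -0.358  0.086]
[ 0.5151 -0.3936] [-0.9898  0.1425] -0.103 0.098
-0.11 4 -0.009 0.007 0.063
-0.1 26 -0.011 0.015 0.071
-0.09 25 -0.012 0.014 0.076
-0.08 28 -0.024 0.015 0.067
-0.07 27 -0.026 0.016 0.07
-0.06 28 -0.022 0.021 0.069
-0.05 25 -0.012 0.015 0.073
-0.04 25 -0.012 0.013 0.071
-0.03 26 -0.014 0.014 0.069
-0.02 27 -0.014 0.016 0.07
-0.01 27 -0.013 0.013 0.07
-0.0 27 -0.012 0.015 0.07
0.01 28 -0.024 0.025 0.084
0.02 61 -0.025 0.026 0.086
0.03 26 -0.011 0.015 0.072
0.04 26 -0.012 0.02 0.072
0.05 31 -0.028 0.027 0.067
0.06 28 -0.023 0.029 0.07
0.07 23 -0.012 0.012 0.071
0.08 25 -0.012 0.015 0.069
0.09 21 -0.011 0.012 0.071
```

View pics/crop1.png

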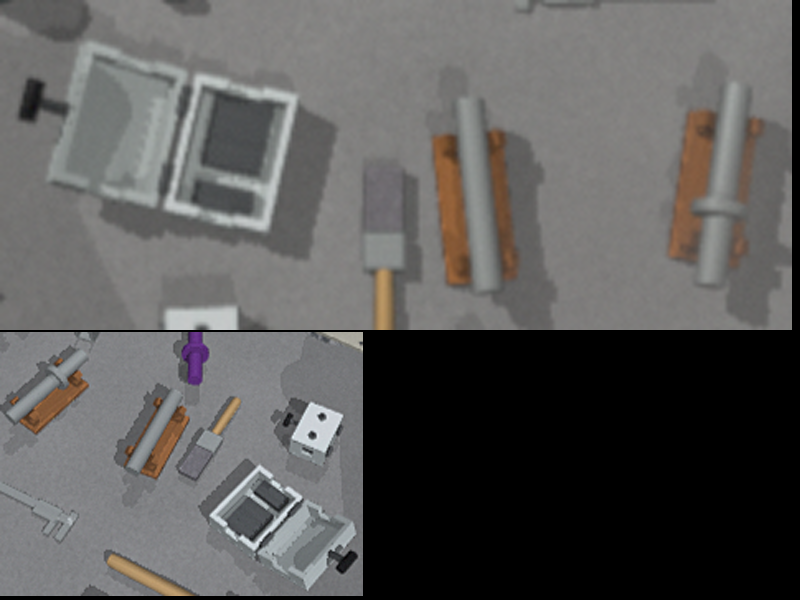

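Top crop: the right-hand shaft (crop px 720,207; full view 403,217) carries the flange, with depth showing a local peak at z≈0.085, so it is the work. The left one at (473,195) is plain. The bright stripe across the jig's dark bed at crop px (228,180) is the slot. Next I'll measure the jig pose.

```bash
cat >> h.py <<'E'
def ray(u,v,z,ci):
    K=np.array(ci['intrinsics']);R=np.array(ci['R']);t=np.array(ci['t'])
    C=-R.T@t; d=R.T@np.linalg.solve(K,[u,v,1.]); return C+d*(z-C[2])/d[2]
E
python3 - <<'E'
from h import *
z=np.load('pics/top0.npz');p=z['p'];w=z['w'];ci=r.camera_info('top')
g=p.min(2).astype(int)
roi=np.zeros(g.shape,bool); roi[165:230,232:282]=1
m=((g>185)&roi).astype(np.uint8)
n,l,st,c=cv2.connectedComponentsWithStats(m); print(st[1:].tolist())
k=1+np.argmax(st[1:,4]); cs,_=cv2.findContours((l==k).astype(np.uint8),cv2.RETR_EXTERNAL,cv2.CHAIN_APPROX_NONE)
P=np.array([ray(u,v,.042,ci)[:2] for u,v in cs[0][:,0]]).astype(np.float32)
rc=cv2.minAreaRect(P*1000); print(rc); print(cv2.boxPoints(rc))
# handle: dark blob
m2=(p.max(2)<40); r2=np.zeros_like(m2); r2[175:198,186:206]=1
v,u=np.nonzero(m2&r2); print('handle px',len(u),u.mean(),v.mean()); print('depth pts',np.nanmedian(w[m2&r2],0))
# bed and slot profile along jig axis
print('B center', ray(403,210,.065,ci))
s=r.camera_info('wrist'); print('wristcam', (-np.array(s['R']).T@np.array(s['t'])).round(3), np.array(s['R']).round(2).tolist(),s['intrinsics'][0][0])
E
```

```text
[[244, 178, 9, 3, 14], [265, 182, 9, 4, 11], [271, 187, 3, 9, 9], [242, 190, 1, 1, 1], [241, 194, 1, 1, 1], [240, 197, 1, 1, 1], [270, 197, 1, 4, 4], [239, 200, 1, 3, 3], [269, 202, 1, 3, 3], [268, 206, 1, 3, 3], [237, 211, 1, 1, 1], [262, 211, 1, 1, 1], [256, 210, 12, 14, 28], [236, 215, 8, 4, 14]]
((485.8732604980469, 52.265846252441406), (22.970867156982422, 50.34018325805664), 46.820743560791016)
[[459.65955   61.113953]
 [496.3684    26.667011]
 [512.087     43.41774 ]
 [475.3781    77.864685]]
handle px 34 194.3235294117647 185.55882352941177
depth pts [0.57524037 0.272674   0.09620468]
B center [ 0.51731947 -0.389923    0.065     ]
wristcam [0.127 0.49  0.372] [[0.41, 0.91, -0.0], [0.86, -0.38, 0.33], [0.3, -0.13, -0.95]] 309.9214127662217
```

Emit:
drive_tool(plan=[[-4.5, 0, 0, 0, -35, -25, 1], [-4.5, 0, 0, 0, -35, -25, 1], [0, 0, 0, 0, -35, -25, 1], [0, 0, 0, 0, -35, -25, 1], [0, 0, 0, 0, -35, -25, 1], [0, 0, 0, 0, -35, -25, 1], [0, 0, 0, 0, -35, -25, 1], [0, 0, 0, 0, -35, -25, 1], [0, 0, 0, 0, -35, -25, 1], [0, 0, 0, 0, -35, -25, 1], [0, 0, 0, 0, -35, -25, 1], [0, 0, 0, 0, -35, -25, 1]])

```text
clock: 1.3
position: [0.5238, 0.0508, 0.2308]
tcp_rot: [[-0.001, -0.966, 0.259], [0.0, 0.259, 0.966], [-1.0, 0.001, -0.0]]
wrist_force: [0.3, 1.3, -0.4]
width: 0.0853
```

Run:
```python
from h import *
z=np.load('pics/top0.npz');p=z['p'];ci=r.camera_info('top')
g=p.min(2).astype(int)
m=np.zeros(g.shape,bool); m[170:230,234:282]=g[170:230,234:282]>185
v,u=np.nonzero(m)
P=np.array([ray(a,b,.042,ci)[:2]*1000 for a,b in zip(u,v)]).astype(np.float32)
print(cv2.minAreaRect(P))
import time
_,d0,_=grab('wrist')
p,d,ci=grab('wrist','w1.png'); np.savez('pics/w1.npz',p=p,w=cloud(d,ci),R=ci['R'],t=ci['t'],K=ci['intrinsics'])
s=r.read_state();print(s['clock'],s['position'],s['tcp_rot'].round(3).tolist(),s['qpos'].round(2))
```

```text
((542.9983520507812, 84.70252227783203), (98.69471740722656, 134.47276306152344), 78.84761810302734)
1.4 [0.52558525 0.04850847 0.23022973] [[0.0, -0.964, 0.265], [-0.001, 0.265, 0.964], [-1.0, -0.001, -0.001]] [ 0.09  0.3   0.08  1.35 -0.    0.36]
```

View pics/w1.png

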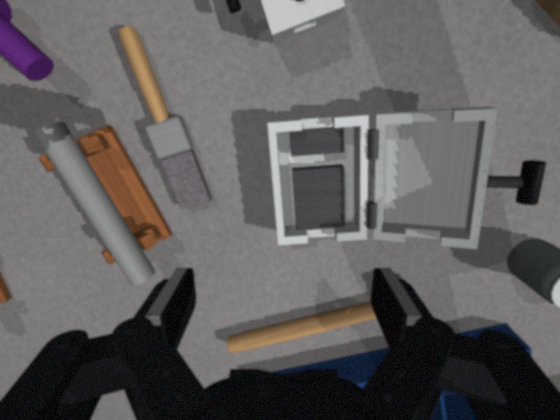

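The wrist view shows the jig's lower shell at px (268–370, 116–245), the slot stripe near rows 154–166, and the handle at (531,182). Next I'll refine the jig pose and slot from this view.

Run:
```python
from h import *
f=np.load('pics/w1.npz');p=f['p'];ci=dict(R=f['R'],t=f['t'],intrinsics=f['K'])
print('cam',-f['R'].T@f['t'])
g=p.min(2).astype(int)
m=np.zeros(g.shape,bool); m[105:255,262:374]=g[105:255,262:374]>150
v,u=np.nonzero(m)
P=np.array([ray(a,b,.042,ci)[:2]*1000 for a,b in zip(u,v)]).astype(np.float32)
rc=cv2.minAreaRect(P);print(rc);B=cv2.boxPoints(rc);print(B.round(1).tolist())
yaw=np.deg2rad(rc[2]-90 if rc[1][1]>rc[1][0] else rc[2]); print('yaw',np.rad2deg(yaw))
c=np.array(rc[0])/1000; ex=np.array([np.cos(yaw),np.sin(yaw)]);ey=np.array([-ex[1],ex[0]])
def pix(X):
    q=f['R']@X+f['t'];q=f['K']@q;return q[:2]/q[2]
gg=p.mean(2)
for zz in(.024,.008):
  print('z',zz)
  for y in(-.015,0,.015):
    pr=[]
    for x in np.arange(-.06,.062,.002):
        a=pix(np.r_[c+ex*x+ey*y,zz]); pr.append(int(cv2.getRectSubPix(gg.astype(np.float32),(1,1),(float(a[0]),float(a[1])))[0,0]))
    print(y,pr)
mk=(p.max(2)<45); h=np.zeros_like(mk);h[150:212,515:548]=mk[150:212,515:548]
v,u=np.nonzero(h);print('handle',u.mean(),v.mean(),np.nanmedian(cloud(np.zeros(1).reshape(1,1),ci) if 0 else f['w'][h],0),f['w'][h][:,2].max())
print('th candidates')
for th in np.arange(2.4,2.86,.05):
    yy=.056-.145*np.cos(th)+.01*np.sin(th); zz=.042+.145*np.sin(th)+.01*np.cos(th)
    print(round(th,2),pix(np.r_[c+ey*yy,zz]).round(1), np.r_[c+ey*yy,zz].round(3))
```

```text
cam [0.44670067 0.06844871 0.37181996]
((543.2805786132812, 82.71456909179688), (104.41889953613281, 141.54425048828125), 78.5639419555664)
[[463.6000061035156, 45.599998474121094], [602.2999877929688, 17.5], [623.0, 119.9000015258789], [484.29998779296875, 147.89999389648438]]
yaw -11.436058044433594
z 0.024
-0.015 [154, 90, 64, 66, 65, 62, 68, 73, 70, 69, 71, 69, 72, 70, 86, 141, 175, 178, 177, 163, 138, 111, 55, 58, 71, 72, 71, 72, 71, 72, 72, 68, 73, 73, 71, 73, 71, 69, 70, 70, 70, 71, 69, 72, 72, 72, 69, 71, 73, 75, 74, 73, 72, 73, 68, 69, 69, 70, 72, 74, 104]
0 [158, 80, 72, 75, 74, 74, 74, 73, 73, 70, 71, 70, 74, 76, 87, 145, 175, 176, 165, 142, 137, 110, 50, 58, 71, 71, 72, 76, 70, 71, 73, 74, 76, 75, 74, 73, 68, 69, 70, 72, 71, 73, 72, 73, 75, 73, 72, 73, 73, 72, 75, 76, 72, 72, 71, 68, 70, 62, 59, 69, 107]
0.015 [150, 81, 72, 75, 73, 75, 74, 74, 70, 69, 71, 71, 73, 72, 81, 107, 119, 120, 120, 133, 138, 106, 49, 61, 71, 71, 72, 71, 67, 72, 74, 72, 76, 75, 76, 74, 70, 70, 71, 72, 71, 75, 72, 75, 73, 73, 73, 74, 73, 72, 76, 73, 74, 72, 71, 70, 64, 56, 50, 58, 90]
z 0.008
-0.01
[... 552 characters left out ...]
 75, 71, 70, 70, 71, 72, 73, 76, 93, 116, 119, 120, 124, 136, 135, 87, 52, 67, 72, 71, 71, 71, 71, 73, 74, 74, 75, 74, 75, 74, 72, 69, 70, 70, 73, 72, 75, 73, 73, 74, 73, 73, 72, 72, 74, 75, 75, 71, 73, 72, 70, 66, 60]
handle 529.6109253065774 181.72909698996656 [0.57720003 0.26923611 0.09205448] nan
th candidates
2.4 [541.4 200.4] [0.577 0.249 0.133]
2.45 [541.3 197.9] [0.578 0.253 0.127]
2.5 [540.7 195.5] [0.579 0.257 0.121]
2.55 [539.5 193.1] [0.579 0.261 0.115]
2.6 [537.9 190.7] [0.58  0.264 0.108]
2.65 [535.8 188.5] [0.581 0.268 0.102]
2.7 [533.4 186.3] [0.581 0.27  0.095]
2.75 [530.5 184.2] [0.582 0.273 0.088]
2.8 [527.4 182.1] [0.582 0.275 0.081]
2.85 [523.9 180.2] [0.582 0.277 0.074]
```

Emit:
drive_tool(plan=[[-3.6, 0, 0, 0, -9, -40, 1], [-3.6, 0, 0, 0, -9, -40, 1], [0, 0, 0, 0, -9, -40, 1], [0, 0, 0, 0, -9, -40, 1], [0, 0, 0, 0, -9, -40, 1], [0, 0, 0, 0, -9, -40, 1], [0, 0, 0, 0, -9, -40, 1], [0, 0, 0, 0, -9, -40, 1], [0, 0, 0, 0, -9, -40, 1], [0, 0, 0, 0, -9, -40, 1], [0, 0, 0, 0, 0, 0, 1]])

```text
clock: 2.5
position: [0.5495, -0.3604, 0.2291]
tcp_rot: [[-0.002, -0.99, 0.141], [-0.0, 0.141, 0.99], [-1.0, 0.002, -0.0]]
wrist_force: [0.9, -0.1, -0.3]
width: 0.0855
```

Run:
```python
from h import *
_=grab('wrist')
p,d,ci=grab('wrist','w2.png'); w=cloud(d,ci)
s=r.read_state();print(s['clock'],s['position'],s['tcp_rot'].round(3).tolist(),s['qpos'].round(2))
x0=np.array([.518,-.395]);e=np.array([.9898,-.1425]);n=np.array([.1425,.9898])
q=w[...,:2]-x0; T=q@e; N=q@n
m=(np.abs(T)<.115)&(np.abs(N)<.03)&(w[...,2]>.055)&(w[...,2]<.1)
X=w[m]
for k in np.arange(-.115,.115,.01):
    a=m&(T>=k)&(T<k+.01)
    if a.sum()>3: print(k.round(3),a.sum(),N[a].min().round(4),N[a].max().round(4),np.percentile(w[...,2][a],95).round(4))
print(T[m].min(),T[m].max())
o=m&(w[...,2]>.071);print('flange',T[o].min(),T[o].max(),np.median(T[o]))
b=m&(np.abs(T)<.05)&(w[...,2]>.06);l=np.polyfit(T[b],N[b],1);print('axis fit',l)
```

```text
2.6 [ 0.5498624  -0.35633211  0.22995057] [[-0.002, -0.991, 0.137], [0.002, 0.137, 0.991], [-1.0, 0.002, 0.002]] [-0.58  0.57  0.49  1.5   0.   -0.44]
-0.105 105 -0.0138 0.0131 0.0645
-0.095 349 -0.0141 0.0137 0.0644
-0.085 330 -0.0139 0.0127 0.0644
-0.075 322 -0.014 0.0133 0.0646
-0.065 307 -0.0141 0.0125 0.0646
-0.055 303 -0.0143 0.0129 0.0645
-0.045 293 -0.0142 0.0126 0.0646
-0.035 482 -0.0272 0.0261 0.0768
-0.025 445 -0.0278 0.0252 0.0773
-0.015 264 -0.0144 0.0129 0.0647
-0.005 254 -0.0144 0.0126 0.0644
0.005 252 -0.0145 0.0124 0.0645
0.015 242 -0.0143 0.0121 0.0645
0.025 235 -0.0147 0.0127 0.0645
0.035 227 -0.0142 0.0117 0.0645
0.045 218 -0.0146 0.0115 0.0645
0.055 210 -0.0152 0.0122 0.0642
0.065 206 -0.0145 0.0118 0.0643
0.075 209 -0.0151 0.0118 0.0643
0.085 191 -0.0144 0.0114 0.0646
0.095 125 -0.0147 0.0113 0.0644
-0.09821648089259988 0.10181998751883517
flange -0.02928746999246564 -0.016903556941495753 -0.023644627163338802
axis fit [-0.01554965 -0.00051923]
```

View pics/w2.png

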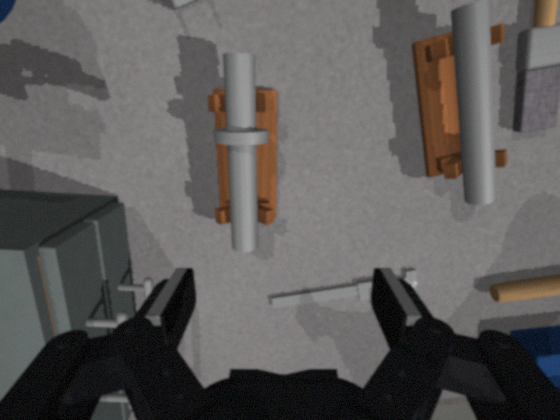

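Emit:
drive_tool(plan=[[0.9, 0, 0, 0, 24, -44, 1], [0, 0, 0, 0, 0, 0, 1], [0, 0, 0, 40, 0, 0, 1], [0, 0, 0, 40, 0, 0, 1], [0, 0, 0, 40, 0, 0, 1], [0, 0, 0, 20, 0, 0, 1], [0, 0, 0, 0, 0, 0, 1], [0, 0, 0, 0, 0, 0, 1]])

```text
clock: 3.4
position: [0.5213, -0.3952, 0.0921]
tcp_rot: [[0.0, -0.989, 0.149], [0.0, 0.149, 0.989], [-1.0, -0.0, 0.0]]
wrist_force: [-0.4, 0.2, -0.1]
width: 0.0853
```

Emit:
drive_tool(plan=[[0, 0, 0, 30, 2, -1, 1], [0, 0, 0, 25, 0, 0, 1], [0, 0, 0, 0, 0, 0, 1], [0, 0, 0, 0, 0, 0, -1], [0, 0, 0, 0, 0, 0, -1], [0, 0, 0, 0, 0, 0, -1], [0, 0, 0, 0, 0, 0, -1], [0, 0, 0, 0, 0, 0, -1], [0, 0, 0, 0, 0, 0, -1], [0, 0, 0, 0, 0, 0, -1]], grip_force=60)

```text
clock: 4.4
position: [0.5199, -0.397, 0.0384]
tcp_rot: [[0.003, -0.989, 0.151], [-0.0, 0.151, 0.989], [-1.0, -0.003, 0.0]]
wrist_force: [-0.5, 2.2, 5.3]
width: 0.0281
```

Emit:
drive_tool(plan=[[0, 0, 0, -15, 0, 0, -1], [0, 0, 0, -30, 0, 0, -1], [0, 0, 0, -40, 0, 0, -1], [0, 0, 0, -40, 0, 0, -1], [0, 0, 0, -40, 0, 0, -1], [0, 0, 0, 0, 0, 0, -1], [0, 0, 0, 0, 0, 0, -1]])

```text
clock: 5.1
position: [0.5187, -0.3974, 0.2016]
tcp_rot: [[0.001, -0.988, 0.151], [-0.001, 0.151, 0.988], [-1.0, -0.001, -0.0]]
wrist_force: [-0.6, -0.7, -5.6]
width: 0.028
```

```bash
cat > shaft.py <<'E'
from h import *
def shaft():
    # shaft in hand: cloud points near TCP axis line
    p,d,ci=grab('wrist'); w=cloud(d,ci); s=r.read_state(); P=s['position'];R=s['tcp_rot']
    L=(w-P)@R   # tool coords x down,y back,z jaw
    m=(np.abs(L[...,2])<.03)&(L[...,0]>-.06)&(L[...,0]<.02)&(L[...,1]>.02)&(L[...,1]<.13)
    # body points: those on shaft
    X=L[m]; print('pos',P.round(4),'n',len(X))
    for k in np.arange(.02,.13,.01):
        a=X[(X[:,1]>=k)&(X[:,1]<k+.01)]
        if len(a)>4: print(k.round(3),len(a),'z',a[:,2].min().round(4),a[:,2].max().round(4),'top',np.percentile(a[:,0],3).round(4))
    print('end',X[:,1].max())
    f=X[X[:,0]<np.percentile(X[:,0],3)+.006]; print('flange y',f[:,1].min(),f[:,1].max())
    return p
if __name__=='__main__':
    import sys
    p=shaft()
    if len(sys.argv)>1: cv2.imwrite('pics/'+sys.argv[1],p[:,:,::-1])
    s=r.read_state(); print(s['clock'],s['position'].round(4),s['wrist_force'].round(1),s['torque'].round(2),s['width'],s['qpos'].round(2))
E
python3 shaft.py w3.png
```

```text
pos [ 0.5178 -0.3967  0.1996] n 18521
0.02 3253 z -0.0283 0.0276 top -0.0407
0.03 3628 z -0.0277 0.0271 top -0.0384
0.04 1602 z -0.0151 0.0142 top -0.0279
0.05 1721 z -0.0151 0.0142 top -0.0279
0.06 1870 z -0.0151 0.0141 top -0.0278
0.07 2039 z -0.0152 0.0142 top -0.0279
0.08 2217 z -0.0152 0.0141 top -0.0278
0.09 2191 z -0.0151 0.0141 top -0.0278
end 0.09926467246934709
flange y 0.020022214663215635 0.031148414862995757
5.15 [ 0.5178 -0.3967  0.1996] [-0.4 -0.  -5.5] [0.02 0.02 0.04] 0.028071112593316825 [-0.65  0.57  0.41  1.42 -0.   -0.5 ]
```

View pics/w3.png

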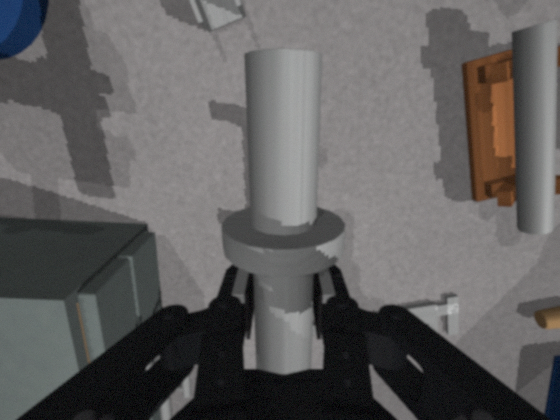

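Shaft is held level with its axis 13 mm behind the TCP and the flange middle 24.5 mm toward tool +y. Carrying it over the jig.

Emit:
drive_tool(plan=[[1.4, 0, 0, 0, 6, 25, -1], [1.3, 0, 0, 0, 6, 40, -1], [0, 0, 0, 0, 6, 42, -1], [0, 0, 0, 0, 6, 42, -1], [0, 0, 0, 0, 6, 42, -1], [0, 0, 0, 0, 6, 42, -1], [0, 0, 0, 0, 6, 42, -1], [0, 0, 0, 0, 6, 42, -1], [0, 0, 0, 0, 6, 42, -1], [0, 0, 0, 0, 6, 42, -1], [0, 0, 0, 0, 5, 40, -1], [0, 0, 0, 0, 4, 32, -1]])

```text
clock: 6.35
position: [0.5401, 0.0821, 0.1981]
tcp_rot: [[-0.006, -0.981, 0.196], [-0.0, 0.196, 0.981], [-1.0, 0.006, -0.002]]
wrist_force: [0.3, -0.4, -4.7]
width: 0.0279
```

Emit:
drive_tool(plan=[[0, 0, 0, 0, 0, 0, -1], [0, 0, 0, 0, 0, 0, -1], [0, 0, 0, 0, 0, 0, -1]])

```text
clock: 6.65
position: [0.5411, 0.0791, 0.1995]
tcp_rot: [[-0.004, -0.98, 0.198], [-0.001, 0.198, 0.98], [-1.0, 0.003, -0.002]]
wrist_force: [-0.0, -0.6, -5.2]
width: 0.028
```

```bash
python3 shaft.py w4.png
python3 - <<'E'
from h import *
s=r.read_state(); print(s['position'],np.rad2deg(np.arctan2(s['tcp_rot'][1,2],s['tcp_rot'][0,2])))
p,d,ci=grab('top')
E
```

```text
pos [0.5414 0.0788 0.2   ] n 18825
0.02 2682 z -0.0275 0.0282 top -0.0384
0.03 4301 z -0.0273 0.0277 top -0.0373
0.04 1577 z -0.0144 0.0149 top -0.0256
0.05 1724 z -0.0144 0.0148 top -0.0256
0.06 1853 z -0.0145 0.0148 top -0.0257
0.07 2003 z -0.0144 0.0148 top -0.0258
0.08 2202 z -0.0145 0.0148 top -0.0257
0.09 2389 z -0.0146 0.0147 top -0.0258
0.1 94 z -0.0137 0.0146 top -0.0256
end 0.10059549326997709
flange y 0.020001346574954972 0.03232972906910752
6.7 [0.5414 0.0788 0.2   ] [ 0.1 -0.9 -5.2] [-0.04 -0.01 -0.02] 0.028155678318170927 [ 0.14  0.35  0.07  1.3  -0.    0.35]
[0.54142243 0.07883697 0.19998544] 78.5219152528257
```

View pics/w4.png

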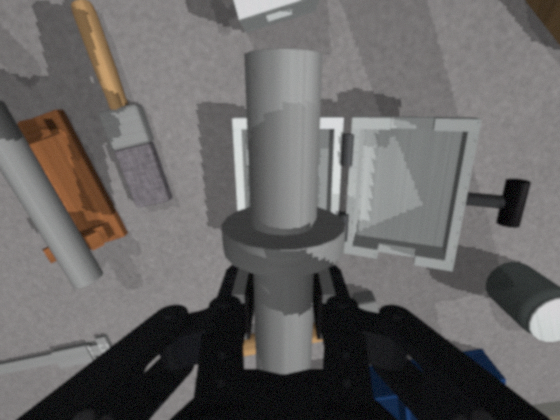

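Emit:
drive_tool(plan=[[0, 0, 0, 25, -3, 5, -1], [0, 0, 0, 40, 0, 0, -1], [0, 0, 0, 40, 0, 0, -1], [0, 0, 0, 30, 0, 0, -1], [0, 0, 0, 0, 0, 0, -1], [0, 0, 0, 0, 0, 0, -1], [0, 0, 0, 0, 0, 0, -1]])

```text
clock: 7.45
position: [0.5483, 0.0841, 0.0686]
tcp_rot: [[0.004, -0.98, 0.198], [0.001, 0.198, 0.98], [-1.0, -0.004, 0.002]]
wrist_force: [0.5, 0.0, -5.5]
width: 0.0276
```

```bash
python3 shaft.py w5.png | tail -3
python3 - <<'E'
from h import *
p=cv2.imread('pics/w5.png')
s=r.read_state(); print(s['position'],np.rad2deg(np.arctan2(s['tcp_rot'][1,2],s['tcp_rot'][0,2])))
p2,d,ci=grab('wrist');w=cloud(d,ci)
np.savez('pics/w5.npz',p=p2,w=w)
L=(w-s['position'])@s['tcp_rot']
# rim points: world z 36..46mm
m=(np.abs(w[...,2]-.042)<.005)&(L[...,1]>.03)&(L[...,1]<.09)&(np.abs(L[...,2])<.07)
X=L[m]
for k in np.arange(.03,.09,.004):
    a=X[(X[:,1]>=k)&(X[:,1]<k+.004),2]
    if len(a)>5:
        n=a[a<0];q=a[a>0]
        print(k.round(3),len(a),[x.round(4) for b in(n,q) if len(b) for x in(b.min(),b.max())])
E
```

```text
end 0.10039493291257434
flange y 0.02000852873868981 0.032129960045046965
7.5 [0.5484 0.0843 0.0689] [ 0.6 -0.8 -4.7] [-0.01 -0.06  0.05] 0.028138839892972996 [ 0.15  0.46 -0.12  0.99 -0.    0.35]
[0.54842899 0.08426591 0.06887865] 78.56873912906175
0.03 371 [np.float64(-0.0545), np.float64(-0.0461), np.float64(0.0415), np.float64(0.0652)]
0.034 392 [np.float64(-0.0545), np.float64(-0.0459), np.float64(0.0414), np.float64(0.065)]
0.038 397 [np.float64(-0.0547), np.float64(-0.0459), np.float64(0.0415), np.float64(0.0658)]
0.042 401 [np.float64(-0.0544), np.float64(-0.0459), np.float64(0.0413), np.float64(0.0664)]
0.046 415 [np.float64(-0.0544), np.float64(-0.0462), np.float64(0.0413), np.float64(0.0663)]
0.05 435 [np.float64(-0.0547), np.float64(-0.0461), np.float64(0.0413), np.float64(0.0673)]
0.054 431 [np.float64(-0.0544), np.float64(-0.0463), np.float64(0.0412), np.float64(0.0649)]
0.058 443 [np.float64(-0.0548), np.float64(-0.0462), np.float64(0.0411), np.float64(0.0648)]
0.062 624 [np.float64(-0.0544), np.float64(-0.0194), np.float64(0.0196), np.float64(0.0686)]
0.066 1162 [np.float64(-0.0545), np.float64(-0.0195), np.float64(0.0194), np.float64(0.0695)]
0.07 1103 [np.float64(-0.0546), np.float64(-0.0196), np.float64(0.0193), np.float64(0.0698)]
0.074 289 [np.float64(-0.0536), np.float64(-0.0195), np.float64(0.0198), np.float64(0.0699)]
```

View pics/w5.png

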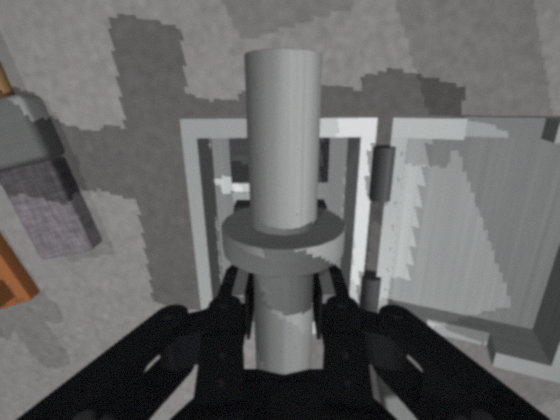

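Emit:
drive_tool(plan=[[0, 0, 0, 0, 3, -2.5, -1], [0, 0, 0, 10, 0, 0, -1], [0, 0, 0, 10, 0, 0, -1], [0, 0, 0, 0, 0, 0, -1], [0, 0, 0, 5, 0, 0, -1], [0, 0, 0, 3, 0, 0, -1], [0, 0, 0, 0, 0, 0, -1], [0, 0, 0, 0, 0, 0, -1]])

```text
clock: 8.35
position: [0.5435, 0.0824, 0.0393]
tcp_rot: [[0.002, -0.98, 0.198], [0.0, 0.198, 0.98], [-1.0, -0.002, 0.0]]
wrist_force: [-1.1, -1.3, 3.4]
width: 0.0282
```

Emit:
drive_tool(plan=[[0, 0, 0, 0, -1, 0, -1], [0, 0, 0, 0, 0, 0, -1], [0, 0, 0, 0, -1, 0, -1], [0, 0, 0, 0, 0, 0, -1], [0, 0, 0, 0, 0, 0, -1]])

```text
clock: 8.85
position: [0.544, 0.0823, 0.0386]
tcp_rot: [[-0.001, -0.98, 0.197], [0.001, 0.197, 0.98], [-1.0, 0.001, 0.0]]
wrist_force: [-3.6, -0.0, 6.7]
width: 0.0281
```

Emit:
drive_tool(plan=[[0, 0, 0, 0, -1, 0, -1], [0, 0, 0, 0, 0, 0, -1], [0, 0, 0, 0, -1, 0, -1], [0, 0, 0, 0, 0, 0, -1], [0, 0, 0, 0, 0, 0, -1]])

```text
clock: 9.35
position: [0.5444, 0.0822, 0.0382]
tcp_rot: [[-0.004, -0.98, 0.197], [0.001, 0.197, 0.98], [-1.0, 0.005, 0.0]]
wrist_force: [-5.6, 0.5, 7.2]
width: 0.0279
```

Emit:
drive_tool(plan=[[0, 0, 0, -1, -1, 0, -1], [0, 0, 0, 0, 0, 0, -1], [0, 0, 0, 0, -1, 0, -1], [0, 0, 0, 0, 0, 0, -1], [0, 0, 0, 0, 0, 0, -1]])

```text
clock: 9.85
position: [0.5483, 0.0812, 0.0386]
tcp_rot: [[-0.001, -0.98, 0.198], [-0.0, 0.198, 0.98], [-1.0, 0.001, -0.0]]
wrist_force: [-0.0, 0.0, -5.5]
width: 0.0282
```

Emit:
drive_tool(plan=[[0, 0, 0, 1, 0, 0, -1], [0, 0, 0, 1, 0, 0, -1], [0, 0, 0, 1, 0, 0, -1], [0, 0, 0, 0, 0, 0, -1], [0, 0, 0, 0, 0, 0, -1]])

```text
clock: 10.35
position: [0.5484, 0.0812, 0.0361]
tcp_rot: [[-0.001, -0.98, 0.198], [-0.0, 0.198, 0.98], [-1.0, 0.001, -0.0]]
wrist_force: [-1.7, 0.8, -5.7]
width: 0.0284
```

Still free at 36 mm, so the flange is entering the slot. Lowering on.

Emit:
drive_tool(plan=[[0, 0, 0, 1.5, 0, 0, -1], [0, 0, 0, 1.5, 0, 0, -1], [0, 0, 0, 1.5, 0, 0, -1], [0, 0, 0, 1, 0, 0, -1], [0, 0, 0, 0, 0, 0, -1], [0, 0, 0, 0, 0, 0, -1]])

```text
clock: 10.95
position: [0.5483, 0.0813, 0.0306]
tcp_rot: [[-0.001, -0.98, 0.198], [0.0, 0.198, 0.98], [-1.0, 0.001, -0.0]]
wrist_force: [-2.8, 1.6, -4.3]
width: 0.0279
```

Emit:
drive_tool(plan=[[0, 0, 0, 1, 0.5, 0, -1], [0, 0, 0, 1, 0, 0, -1], [0, 0, 0, 0.5, 0, 0, -1], [0, 0, 0, 0, 0, 0, -1], [0, 0, 0, 0, 0, 0, -1]])

```text
clock: 11.45
position: [0.5484, 0.0813, 0.0303]
tcp_rot: [[0.001, -0.98, 0.198], [0.0, 0.198, 0.98], [-1.0, -0.001, 0.0]]
wrist_force: [-6.2, -0.2, 9.4]
width: 0.028
```

Emit:
drive_tool(plan=[[0, 0, 0, 0, 0, 0, 0.0], [0, 0, 0, 0, 0, 0, 0.0], [0, 0, 0, 0, 0, 0, 0.0], [0, 0, 0, 0, 0, 0, 0.0], [0, 0, 0, -15, 0, 0, 0.0], [0, 0, 0, -30, 0, 0, 0.0], [0, 0, 0, -40, 0, 0, 0.0], [0, 0, 0, -40, 0, 0, 0.0], [0, 0, 0, -40, -10, 0, 0.0], [0, 0, 0, -10, -15, 0, 0.0], [0, 0, 0, 0, 0, 0, 0.0], [0, 0, 0, 0, 0, 0, 0.0]])

```text
clock: 12.65
position: [0.5722, 0.0763, 0.2024]
tcp_rot: [[-0.001, -0.98, 0.198], [-0.0, 0.198, 0.98], [-1.0, 0.001, -0.0]]
wrist_force: [0.2, 0.5, -0.5]
width: 0.043
```

Run:
```python
from h import *
grab('wrist')
p,d,ci=grab('wrist','w6.png');w=cloud(d,ci)
s=r.read_state(); print(s['clock'],s['position'],s['wrist_force'])
c=np.array([.5433,.0827]);a=np.deg2rad(-11.45);ex=np.array([np.cos(a),np.sin(a)]);ey=np.array([-ex[1],ex[0]])
q=w[...,:2]-c;x=q@ex;y=q@ey;z=w[...,2]
for k in np.arange(-.11,.11,.008):
    m=(x>=k)&(x<k+.008)&(np.abs(y)<.02)&(z>.03)&(z<.1)
    if m.sum()>5:
        t=np.percentile(z[m],97); mm=m&(z>t-.004); print(k.round(3),m.sum(),'top',t.round(4),'ymid',y[mm].mean().round(4))
m=(np.abs(y-.048*0)<.054)&(np.abs(y)>.045)&(np.abs(x)<.06)&(z>.03);print('rim z',np.median(z[m&(y<0)]))
m=(np.abs(y)<.012)&(z>.0615)&(np.abs(x)<.07);print('flange x',x[m].min() if m.any() else None,x[m].max() if m.any() else None,z[m].max() if m.any() else None)
```

```text
12.75 [0.57111206 0.0763193  0.20140627] [-0.19405355  0.2372569   0.81429856]
-0.102 33 top 0.0566 ymid -0.0005
-0.094 348 top 0.0566 ymid -0.0005
-0.086 331 top 0.057 ymid -0.0003
-0.078 326 top 0.0565 ymid -0.0007
-0.07 393 top 0.0567 ymid -0.0
-0.062 343 top 0.0566 ymid -0.0001
-0.054 281 top 0.0566 ymid -0.0001
-0.046 286 top 0.0568 ymid -0.0003
-0.038 284 top 0.0567 ymid 0.0001
-0.03 422 top 0.0691 ymid -0.0002
-0.022 402 top 0.0695 ymid 0.0
-0.014 204 top 0.0563 ymid 0.0
-0.006 260 top 0.0565 ymid 0.0
0.002 244 top 0.0566 ymid 0.0
0.01 232 top 0.0568 ymid -0.0001
0.018 236 top 0.0567 ymid 0.0001
0.026 226 top 0.0565 ymid -0.0001
0.034 222 top 0.0565 ymid -0.0
0.042 221 top 0.0565 ymid 0.0002
0.05 211 top 0.0564 ymid 0.0005
0.058 266 top 0.0563 ymid 0.0001
0.066 229 top 0.0564 ymid 0.0002
0.074 196 top 0.0567 ymid 0.0005
0.082 188 top 0.0566 ymid 0.0001
0.09 187 top 0.0566 ymid 0.0004
0.098 151 top 0.0564 ymid 0.0003
rim z 0.26979305614589594
flange x -0.02615185160398973 0.02090405297229675 0.2968271284955798
```

View pics/w6.png

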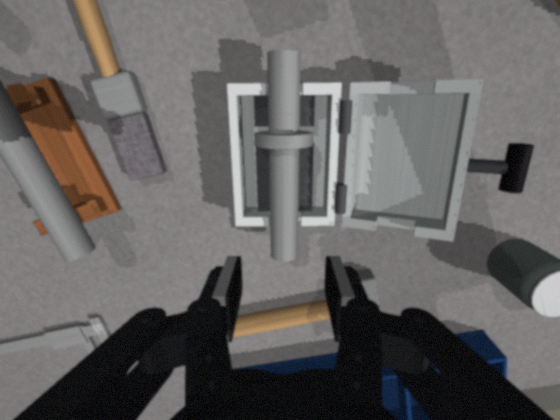

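The shaft is level with its top at 56.6 mm (57 expected) along its whole length, and flange top 69.5 mm, so it is seated. Locating the handle (516,168) and the tin (540,285) next.

Emit:
drive_tool(plan=[[8.2, 0, 0, 0, 0, 15, 0.4], [8.2, 0, 0, 0, 0, 15, 0.4], [8.2, 0, 0, 0, 0, 15, 0.4], [8.2, 0, 0, 0, 0, 0, 0.4], [8.2, 0, 0, 0, 0, 0, 0.4], [8.2, 0, 0, 0, 0, 0, 0.4], [8.2, 0, 0, 0, 0, 0, 0.4], [8.2, 0, 0, 0, 0, 0, 0.4], [8.2, 0, 0, 0, 0, 0, 0.4], [8.2, 0, 0, 0, 0, 0, 0.4], [8.0, 0, 0, 0, 0, 0, 0.4], [0, 0, 0, 0, 0, 0, 0.4]])

```text
clock: 13.95
position: [0.5863, 0.1185, 0.2016]
tcp_rot: [[-0.003, 0.197, 0.98], [-0.001, 0.98, -0.197], [-1.0, -0.001, -0.003]]
wrist_force: [0.6, -0.1, -1.0]
width: 0.0595
```

```bash
cat > hd.py <<'E'
from h import *
grab('wrist')
p,d,ci=grab('wrist','w7.png');w=cloud(d,ci)
s=r.read_state(); print(s['clock'],s['position'],s['tcp_rot'].round(3).tolist(),s['qpos'].round(2))
dist=np.hypot(w[...,0]-.58,w[...,1]-.272)
m=(p.max(2)<60)&(dist<.05)&(w[...,2]>.05)&(w[...,2]<.13)
n,l,st,c=cv2.connectedComponentsWithStats(m.astype(np.uint8)); k=1+np.argmax(st[1:,4]); m=l==k
print('px',st[k],c[k]); X=w[m]; print('mean',X.mean(0),X.min(0),X.max(0))
cn,_=cv2.findContours(m.astype(np.uint8),0,1);print(cv2.minAreaRect(X[:,:2].astype(np.float32)*1000))
t,_,_=grab('top');ct=r.camera_info('top');print('tin',ray(180,141,.075,ct))
E
python3 hd.py
```

```text
14.05 [0.58676394 0.11852814 0.20219089] [[-0.002, 0.194, 0.981], [-0.0, 0.981, -0.194], [-1.0, -0.001, -0.002]] [0.2  0.45 0.23 1.35 0.   1.97]
px [ 204    0   58   57 1432] [234.36522346  18.3777933 ]
mean [0.57897819 0.26135801 0.088043  ] [0.56042745 0.23883031 0.05378456] [0.60037389 0.27521209 0.09607785]
((577.9856567382812, 255.2965850830078), (33.74018096923828, 39.723419189453125), 80.2186508178711)
tin [0.72716726 0.33018548 0.075     ]
```

Emit:
drive_tool(plan=[[0, 0, 0, 0, 30, -7, 0.4], [0, 0, 0, 0, 40, -9, 0.4], [0, 0, 0, 0, 40, -9, 0.4], [0, 0, 0, 0, 41, -10, 0.4], [0, 0, 0, 20, 0, 0, 0.4], [0, 0, 0, 30, 0, 0, 0.4], [0, 0, 0, 25, 0, 0, 0.4], [0, 0, 0, 0, 0, 0, 0.4], [0, 0, 0, 0, 0, 0, 0.4]])

```text
clock: 15.0
position: [0.5828, 0.2733, 0.1281]
tcp_rot: [[-0.001, 0.197, 0.98], [-0.001, 0.98, -0.197], [-1.0, -0.001, -0.001]]
wrist_force: [1.2, -0.6, 0.3]
width: 0.0599
```

Run:
```python
from h import *
s=r.read_state();print(s['position'],s['wrist_force'])
p,d,ci=grab('wrist','w8.png');w=cloud(d,ci)
L=(w-s['position'])@s['tcp_rot']
m=(p.max(2)<70)&(np.abs(L[...,2])<.024)&(np.abs(L[...,1])<.05)&(w[...,2]>.07)&(w[...,2]<.11)
X=L[m];print(len(X)); 
if len(X): print(X.mean(0),X.min(0),X.max(0))
```

```text
[0.58281404 0.27328897 0.12810203] [ 1.24485385 -0.59294821  0.34974789]
2055
[ 0.03769659 -0.00181216 -0.00202819] [ 0.03176048 -0.03464158 -0.02168052] [0.05257378 0.00934465 0.0175633 ]
```

View pics/w8.png

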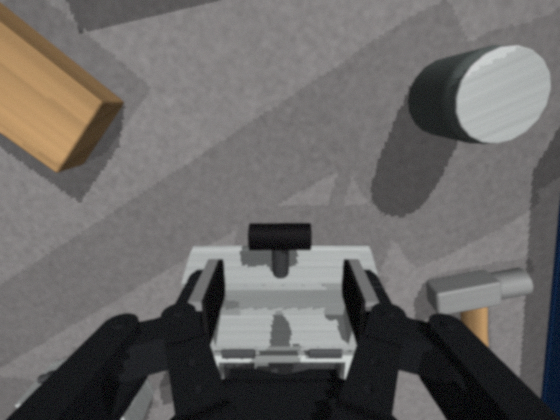

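The bar (280,236) lies midway between the fingers, centre 41 mm below the TCP and 2 mm off along the jaw axis. Descending to pinch it.

Emit:
drive_tool(plan=[[0, 0, 0, 30, 0, -2, 0.4], [0, 0, 0, 24, 0, 0, 0.4], [0, 0, 0, 0, 0, 0, 0.4], [0, 0, 0, 0, 0, 0, -1], [0, 0, 0, 0, 0, 0, -1], [0, 0, 0, 0, 0, 0, -1], [0, 0, 0, 0, 0, 0, -1], [0, 0, 0, 0, 0, 0, -1]], grip_force=35)

```text
clock: 15.85
position: [0.5808, 0.2749, 0.0761]
tcp_rot: [[0.0, 0.197, 0.98], [0.002, 0.98, -0.197], [-1.0, 0.002, -0.0]]
wrist_force: [-4.7, 0.7, 1.3]
width: 0.0392
```

Run:
```python
from h import *
s=r.read_state();P=s['position'];print(P,s['width'],s['wrist_force'])
# arc plan in tool axes (x down, y = jig +y)
th0=2.757
f=lambda th:np.array([-.145*np.cos(th)+.01*np.sin(th),.145*np.sin(th)+.01*np.cos(th)])
ths=np.linspace(th0,0,31)
pts=np.array([f(t) for t in ths])*1000
for i in range(30):
    dy,dz=pts[i+1]-pts[i]; print(i,round(ths[i+1],3),'tx',round(-dz,1),'ty',round(dy,1),'abs z',round(42+pts[i+1][1]-13,1))
```

```text
[0.58084527 0.27486312 0.07611217] 0.03922576524092093 [-4.7184631   0.70533843  1.32104655]
0 2.665 tx -12.5 ty -4.7 abs z 86.6
1 2.573 tx -12.0 ty -5.9 abs z 98.6
2 2.481 tx -11.4 ty -6.9 abs z 110.0
3 2.389 tx -10.7 ty -7.9 abs z 120.8
4 2.298 tx -10.0 ty -8.9 abs z 130.7
5 2.206 tx -9.1 ty -9.8 abs z 139.8
6 2.114 tx -8.2 ty -10.6 abs z 148.0
7 2.022 tx -7.2 ty -11.3 abs z 155.1
8 1.93 tx -6.1 ty -11.9 abs z 161.2
9 1.838 tx -5.0 ty -12.4 abs z 166.2
10 1.746 tx -3.8 ty -12.8 abs z 170.0
11 1.654 tx -2.6 ty -13.1 abs z 172.7
12 1.562 tx -1.4 ty -13.3 abs z 174.1
13 1.47 tx -0.2 ty -13.4 abs z 174.3
14 1.378 tx 1.0 ty -13.3 abs z 173.2
15 1.287 tx 2.3 ty -13.2 abs z 171.0
16 1.195 tx 3.4 ty -12.9 abs z 167.5
17 1.103 tx 4.6 ty -12.5 abs z 162.9
18 1.011 tx 5.7 ty -12.1 abs z 157.2
19 0.919 tx 6.8 ty -11.5 abs z 150.3
20 0.827 tx 7.9 ty -10.8 abs z 142.5
21 0.735 tx 8.8 ty -10.0 abs z 133.7
22 0.643 tx 9.7 ty -9.2 abs z 124.0
23 0.551 tx 10.5 ty -8.3 abs z 113.5
24 0.459 tx 11.2 ty -7.3 abs z 102.3
25 0.368 tx 11.8 ty -6.2 abs z 90.4
26 0.276 tx 12.3 ty -5.1 abs z 78.1
27 0.184 tx 12.8 ty -3.9 abs z 65.3
28 0.092 tx 13.1 ty -2.7 abs z 52.3
29 0.0 tx 13.3 ty -1.5 abs z 39.0
```

Emit:
drive_tool(plan=[[0, 0, 0, -12.5, -5, 0, -1], [0, 0, 0, -12, -6, 0, -1], [0, 0, 0, -11.5, -7, 0, -1], [0, 0, 0, -10.5, -8, 0, -1], [0, 0, 0, -10, -9, 0, -1], [0, 0, 0, 0, 0, 0, -1]])

```text
clock: 16.45
position: [0.5736, 0.2377, 0.1329]
tcp_rot: [[-0.0, 0.199, 0.98], [-0.001, 0.98, -0.199], [-1.0, -0.001, -0.0]]
wrist_force: [-5.0, 1.7, -0.6]
width: 0.0385
```

Emit:
drive_tool(plan=[[0, 0, 0, -9, -10, 0, -1], [0, 0, 0, -8, -10.5, 0, -1], [0, 0, 0, -7, -11.5, 0, -1], [0, 0, 0, -6, -12, 0, -1], [0, 0, 0, -5, -12.5, 0, -1], [0, 0, 0, -4, -13, 0, -1], [0, 0, 0, -2.5, -13, 0, -1], [0, 0, 0, -1.5, -13, 0, -1], [0, 0, 0, 0, -13.5, 0, -1], [0, 0, 0, 1, -13.5, 0, -1], [0, 0, 0, 0, 0, 0, -1]])

```text
clock: 17.55
position: [0.5499, 0.1171, 0.1745]
tcp_rot: [[0.002, 0.2, 0.98], [-0.002, 0.98, -0.2], [-1.0, -0.001, 0.002]]
wrist_force: [-4.9, -0.0, 2.4]
width: 0.0387
```

Emit:
drive_tool(plan=[[0, 0, 0, 2.5, -12, 0, -1], [0, 0, 0, 3.5, -12, 0, -1], [0, 0, 0, 4.5, -12, 0, -1], [0, 0, 0, 6, -12, 0, -1], [0, 0, 0, 7, -11.5, 0, -1], [0, 0, 0, 8, -10.5, 0, -1], [0, 0, 0, 9, -10, 0, -1], [0, 0, 0, 9.5, -9, 0, -1], [0, 0, 0, 10.5, -8, 0, -1], [0, 0, 0, 0, 0, 0, -1], [0, 0, 0, 0, 0, 0, -1]])

```text
clock: 18.65
position: [0.5308, 0.0188, 0.1145]
tcp_rot: [[0.001, 0.202, 0.979], [-0.011, 0.979, -0.202], [-1.0, -0.01, 0.003]]
wrist_force: [-7.4, -10.8, 8.7]
width: 0.0386
```

Emit:
drive_tool(plan=[[0, 0, 0, 10, -9.5, 0, -1], [0, 0, 0, 12, -7, 0, -1], [0, 0, 0, 12, -5, 0, -1], [0, 0, 0, 0, 0, 0, -1], [0, 0, 0, 0, 0, 0, -1]])

```text
clock: 19.15
position: [0.527, -0.0006, 0.0793]
tcp_rot: [[0.001, 0.201, 0.98], [-0.007, 0.98, -0.201], [-1.0, -0.007, 0.003]]
wrist_force: [-3.5, -6.7, 2.6]
width: 0.0386
```

Emit:
drive_tool(plan=[[0, 0, 0, 12, -4.5, 0, -1], [0, 0, 0, 12, -3.5, 0, -1], [0, 0, 0, 8, -1.5, 0, -1], [0, 0, 0, 4, -0.5, 0, -1], [0, 0, 0, 0, 0, 0, -1], [0, 0, 0, 0, 0, 0, -1]])

```text
clock: 19.75
position: [0.5253, -0.0094, 0.0433]
tcp_rot: [[0.001, 0.201, 0.98], [-0.005, 0.98, -0.201], [-1.0, -0.005, 0.003]]
wrist_force: [-4.0, -5.4, 0.9]
width: 0.0384
```

Now pressing down gently in small steps.

Emit:
drive_tool(plan=[[0, 0, 0, 2, 0, 0, -1], [0, 0, 0, 2, 0, 0, -1], [0, 0, 0, 2, 0, 0, -1], [0, 0, 0, 2, 0, 0, -1], [0, 0, 0, 0, 0, 0, -1], [0, 0, 0, 0, 0, 0, -1]])

```text
clock: 20.35
position: [0.5251, -0.01, 0.0356]
tcp_rot: [[0.001, 0.199, 0.98], [-0.007, 0.98, -0.199], [-1.0, -0.007, 0.003]]
wrist_force: [-2.6, -7.8, 4.7]
width: 0.0387
```

Emit:
drive_tool(plan=[[0, 0, 0, 2, 0, 0, -1], [0, 0, 0, 2, 0, 0, -1], [0, 0, 0, 0, 0, 0, -1], [0, 0, 0, 0, 0, 0, -1]])

```text
clock: 20.75
position: [0.5251, -0.0099, 0.0316]
tcp_rot: [[0.001, 0.199, 0.98], [-0.007, 0.98, -0.199], [-1.0, -0.007, 0.003]]
wrist_force: [-3.9, -6.8, 3.2]
width: 0.0387
```

```bash
cat > chk.py <<'E'
from h import *
import sys
s=r.read_state();print(s['clock'],s['position'],s['wrist_force'])
for n in('scene','top'):
    p,d,ci=grab(n); w=cloud(d,ci)
    c=np.array([.5433,.083]);a=np.deg2rad(-11.45);ex=np.array([np.cos(a),np.sin(a)]);ey=np.array([-ex[1],ex[0]])
    q=w[...,:2]-c;x=q@ex;y=q@ey;z=w[...,2]
    m=(np.abs(x)<.06)&(np.abs(y)<.048)&(z>.06)&(z<.13)
    if m.sum()>20:
        A=np.c_[x[m],y[m],np.ones(m.sum())]; k=np.linalg.lstsq(A,z[m],rcond=None)[0]; res=np.abs(A@k-z[m]); 
        g=res<.008; k=np.linalg.lstsq(A[g],z[m][g],rcond=None)[0]; print(n,m.sum(),'plane',k.round(4))
    u,v=ci['intrinsics'],None
    X=np.r_[c,.05]; qq=np.array(ci['R'])@X+np.array(ci['t']);qq=np.array(ci['intrinsics'])@qq;cu,cv=(qq[:2]/qq[2]).astype(int)
    cr=p[cv-50:cv+50,cu-65:cu+65]; cv2.imwrite(f'pics/{sys.argv[1]}_{n}.png',cv2.resize(cr,None,fx=6,fy=6,interpolation=cv2.INTER_CUBIC)[:600,:,::-1])
E
python3 chk.py c1
```

```text
20.75 [ 0.5251268  -0.00994389  0.03161186] [-3.89089825 -6.79725831  3.22011755]
scene 1234 plane [ 0.0004 -0.0754  0.0823]
top 843 plane [-0.0048 -0.0867  0.0835]
```

```bash
cat > wr.py <<'E'
from h import *
s=r.read_state();print(s['clock'],s['position'],s['wrist_force'],s['width'])
p,d,ci=grab('wrist','w9.png');w=cloud(d,ci);L=(w-s['position'])@s['tcp_rot']
c=np.array([.5433,.083]);a=np.deg2rad(-11.45);ex=np.array([np.cos(a),np.sin(a)]);ey=np.array([-ex[1],ex[0]])
q=w[...,:2]-c;x=q@ex;y=q@ey;z=w[...,2]
m=(np.abs(x)<.06)&(np.abs(y)<.05)&(z>.06)&(z<.13)
A=np.c_[x[m],y[m],np.ones(m.sum())]
g=np.ones(len(A),bool)
for _ in range(6):
    k=np.linalg.lstsq(A[g],z[m][g],rcond=None)[0]; g=np.abs(A@k-z[m])<.003
print('shell plane',m.sum(),g.sum(),k.round(4))
b=(np.abs(L[...,2])<.017)&(np.abs(L[...,1])<.03)&(L[...,0]<.01)&(L[...,0]>-.06)&(p.max(2)<70)
for k in np.arange(-.03,.03,.004):
    t=b&(L[...,1]>=k)&(L[...,1]<k+.004)
    if t.sum()>5: print(k.round(3),t.sum(),'top x',np.percentile(L[...,0][t],5).round(4),'bot',np.percentile(L[...,0][t],95).round(4))
E
python3 wr.py
```

```text
20.85 [ 0.52511576 -0.00995698  0.03158544] [-2.50306166 -6.25126184  3.02228018] 0.038651563636403645
shell plane 99101 85453 [ 0.0002 -0.0759  0.0816]
-0.002 159 top x -0.0382 bot -0.0356
0.002 563 top x -0.0399 bot -0.0382
0.006 856 top x -0.0402 bot -0.0381
0.01 1174 top x -0.0391 bot -0.0349
0.014 962 top x -0.0362 bot -0.0279
0.018 266 top x -0.0363 bot -0.0322
0.022 266 top x -0.036 bot -0.0318
0.026 276 top x -0.0358 bot -0.0313
```

View pics/w9.png

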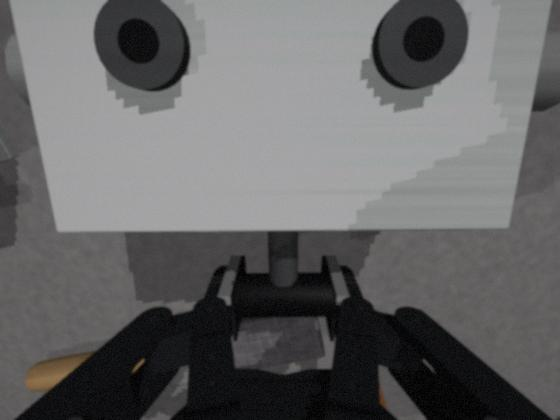

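The fingers slipped down past the bar (bar centre 31 mm above the TCP), and the shell is still 0.076 rad open. I'll release, close the fingers, and press on the shell's free edge from above.

Emit:
drive_tool(plan=[[0, 0, 0, 0, 0, 0, 0.4], [0, 0, 0, 0, 0, 0, 0.4], [0, 0, 0, 0, 0, 0, 0.4], [0, 0, 0, -20, 0, 0, 0.4], [0, 0, 0, -30, 0, 0, 0.4], [0, 0, 0, -30, 0, 0, 0.4], [0, 0, 0, -20, 0, 0, -1], [0, 0, 0, 0, 25, 0, -1], [0, 0, 0, 0, 23, 0, -1], [0, 0, 0, 0, 0, 0, -1], [0, 0, 0, 0, 0, 0, -1], [0, 0, 0, 0, 0, 0, -1]], grip_force=60)

```text
clock: 22.1
position: [0.534, 0.04, 0.1301]
tcp_rot: [[-0.0, 0.198, 0.98], [-0.001, 0.98, -0.198], [-1.0, -0.001, -0.0]]
wrist_force: [0.4, 0.1, 0.0]
width: -0.0001
```

Emit:
drive_tool(plan=[[0, 0, 0, 25, 0, 0, -1], [0, 0, 0, 13, 0, 0, -1], [0, 0, 0, 3, 0, 0, -1], [0, 0, 0, 3, 0, 0, -1], [0, 0, 0, 2, 0, 0, -1], [0, 0, 0, 2, 0, 0, -1], [0, 0, 0, 2, 0, 0, -1], [0, 0, 0, 2, 0, 0, -1], [0, 0, 0, 0, 0, 0, -1]])

```text
clock: 23.0
position: [0.5345, 0.0407, 0.0783]
tcp_rot: [[0.001, 0.198, 0.98], [0.0, 0.98, -0.198], [-1.0, 0.0, 0.001]]
wrist_force: [0.2, -0.3, 0.4]
width: 0.0002
```

Emit:
drive_tool(plan=[[0, 0, 0, 1, 0, 0, -1], [0, 0, 0, 1, 0, 0, -1], [0, 0, 0, 0, 0, 0, -1], [0, 0, 0, 0, 0, 0, -1]])

```text
clock: 23.4
position: [0.5345, 0.0407, 0.078]
tcp_rot: [[0.002, 0.197, 0.98], [0.0, 0.98, -0.197], [-1.0, 0.0, 0.001]]
wrist_force: [-3.3, -0.9, 10.7]
width: -0.0001
```

```bash
python3 wr.py | head -2
```

```text
23.4 [0.53449241 0.04065524 0.07801745] [-3.25740331 -0.87247903 10.66292773] -0.00012008987076789152
shell plane 56182 46957 [-0.0004  0.0005  0.0772]
```

The shell plane is now flat (slope 0.0005) at 77–78 mm with firm contact. I'll press once more, then back off and check.

Emit:
drive_tool(plan=[[0, 0, 0, 1.5, 0, 0, -1], [0, 0, 0, 1.5, 0, 0, -1], [0, 0, 0, 0, 0, 0, -1], [0, 0, 0, 0, 0, 0, -1]])

```text
clock: 23.85
position: [0.5346, 0.0406, 0.0779]
tcp_rot: [[0.003, 0.197, 0.98], [0.0, 0.98, -0.197], [-1.0, 0.001, 0.003]]
wrist_force: [-9.7, -1.7, 27.5]
width: -0.0
```

Emit:
drive_tool(plan=[[0, 0, 0, -10, 0, 0, -1], [0, 0, 0, -30, 0, 0, -1], [0, 0, 0, -40, 0, 0, -1], [0, 0, 0, -40, 0, 0, -1], [0, 0, 0, -30, 30, 0, -1], [0, 0, 0, 0, 40, 0, -1], [0, 0, 0, 0, 40, 0, -1], [0, 0, 0, 0, 40, 0, -1], [0, 0, 0, 0, 0, 0, -1], [0, 0, 0, 0, 0, 0, -1]])

```text
clock: 24.85
position: [0.5634, 0.1887, 0.2225]
tcp_rot: [[-0.001, 0.195, 0.981], [-0.0, 0.981, -0.195], [-1.0, -0.001, -0.001]]
wrist_force: [-0.3, -0.6, 0.7]
width: -0.0002
```

```bash
python3 chk.py c2; python3 -c "
import cv2,numpy as np
a=cv2.imread('pics/c2_scene.png')
cv2.imwrite('pics/fin.png',a)"
```

```text
24.85 [0.56339761 0.18867589 0.22249113] [-0.33725116 -0.59054226  0.69286921]
scene 1166 plane [0.0023 0.001  0.0777]
top 1070 plane [0.0018 0.0008 0.0789]
```

View pics/fin.png

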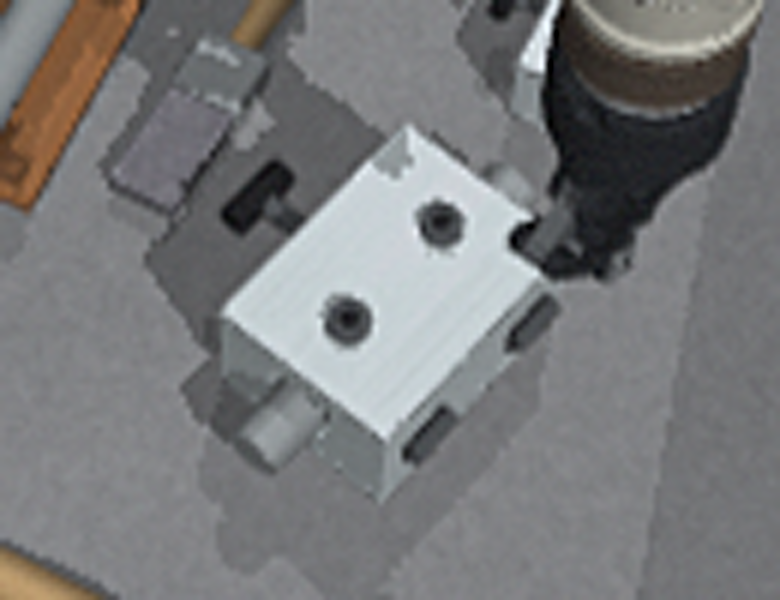

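The scene crop shows the jig shut flush, the shaft sticking out at both ends (near end at 280,425), and the gripper clear. Handing in.

```bash
python3 -c "
from rig import r
print(r.hand_in())"
```

```text
the job is handed in; nothing more can be done
None
```

The flanged shaft is seated in the jig, the upper shell is shut over it, and the job is handed in at about 25 s of the 72 s allowed.

**Seating:** I picked the flanged shaft off its rack, found the slot by camera at about 23 mm toward −x, and felt for it on the bed until the flange dropped in. Once released, the shaft lay level with its top at 56.6 mm along its whole length, against 57 mm nominal.

**Shutting:** I swung the shell over by its handle. For the last part, at 0.08 rad still open, the bar slipped in the pads. I let go and pressed the free edge down with closed fingers, reaching 27.5 N with no further movement.

**Last checks:**
- From the wrist camera, the shell top was flat at 77.2 mm during the press, against 78 mm nominal.
- After I backed off, the two fixed cameras gave 77.7 and 78.9 mm, with a slope of about 0.001 about the hinge.
- The gripper was clear of everything, with wrist force under 1 N.
- I did not touch the plain shaft or the other things on purpose, but I did not measure them again afterwards.

**Disagreements:** The camera estimates of the jig's position differed by about 2 mm. The flange went in about 3 mm further toward +x than I first aimed. The seated flange then measured at about −23 mm, which agrees with the slot as seen.

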